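# Send the amenity caddy home and shut the trolley gate

### The arm

A 6-joint arm with a two-finger parallel gripper is mounted at the origin on the work surface. World frame = base frame: x ahead of the robot, y to its left, z up, the work surface at z = 0. Lengths are in m, angles in rad, forces in N, time in s.
With the tool pointing down it reaches from about 0.35 to 0.975 m from the base axis. Payload 4.9 kg.
Tool frame: the origin (TCP) lies at the very end of the fingers, on their centre line; the grasp point (between the pads) lies ctrl.hold_point_z behind it (ctrl.hold_point_z is the distance from the TCP to the grasp point, in m); z points along the fingers, y is the line along which they close (so a half turn about z gives the same grasp; the last joint's range is limited). The gripper opens to 85 mm and grips with 20 to 120 N. Pads are 22 mm wide; open, the fingers measure 114 mm over their backs; the gripper's body (76 mm by 85 mm) begins 54 mm behind the grasp point. The pads swing forward as they close: fully open they stand 13 mm farther back than shut.
Start: joints at [-0.119, 0.053, 1.613, -0, 1.476, -0.119], TCP at [0.625, 0, 0.231] pointing down, gripper open.
Joint ranges: [-3.01, 3.01], [-1.01, 2.22], [0.06, 2.58], [-1.02, 4.17], [0.09, 2.62], [-3.14, 3.14]. Speed limits (rad/s): [2.57, 2.57, 3.14, 3.14, 3.14, 3.14].

### API

Orientations are given as a rotation vector (axis times angle).
In Python, from station import ctrl gives the robot as it stands. The module is installed in compiled form; this text tells all that it offers.
- The arm moves only by the tool jog_arm, never from a script. Its argument "deltas" is a list of rows, each a list of 3 entries, a list of its own where there are three numbers: the closure, from -1 (fully open) to 1 (shut), then the shift along the world's x, y, z scaled (see below), then the turn, a rotation vector about the world's x, y, z scaled (see below). A call has 1 to 12 rows; each row is the pose to reach, as a shift and turn from the pose commanded when the call began, turning the shorter way round; what a row does not reach only later rows make up. The controller multiplies each number of a shift by 0.4 m and each number of a turn by 180 degrees. A row lasts 1/12 s, in which the tool goes at most 41.7 mm and 7.16 degrees, less where a joint would pass 70% of its speed; a pose out of reach is approached as far as the arm can. A call with a number of a shift or a turn outside -1 to 1 is refused whole. A call with a gripper value outside its range is refused whole. The fingers move at their own pace and stop on an object; "squeeze" is the grip in N (left out, the last holds). Time passes only in rows, so rows that repeat a pose let the fingers close. It gives the time, the measured TCP pose, the force, the opening and the grip force at its end, in the units of the state.
- ctrl.get_obs(): the state, without advancing time (a new reading comes with each control period).
- ctrl.get_image(name): name is "scene" or "side" or "wrist"; returns the picture (480x640x3 uint8, red, green, blue); there is no depth.
- ctrl.get_calibration(name): a dict with "K" (3x3 intrinsics, pixels), "extrinsics" (4x4, takes a point from world to camera coordinates). Camera axes: x right, y down, z forward; pixel columns grow to the right and rows downward; lengths in m; the calibration is good to about 2 mm. The wrist camera is an equidistant fisheye: a pixel r from the principal point sees the ray r / f radians off the axis. A picture is of the moment at which its call begins: read the wrist's pose just before it. get_calibration takes no time and is no camera call; for the wrist camera it gives the pose at the moment of the call.
- ctrl.finish_job(): hands the job in; it is judged then, once.
The state is a dict: "t": time; "q": joint angles; "dq": joint speeds; "effort": joint torques, N m; "tool_pos": TCP position; "tool_rot": TCP orientation; "contact_force": force on the tool from outside, world axes, zero at the start; "wrist_torque": the same for the moment, N m; "opening": finger opening in m; "grip_force": force on a finger pad.
Only numpy, scipy, OpenCV 4.12 (cv2) and the standard library are available. Lean on these libraries where they do the work, as an engineer would, in place of code of your own. Each camera call takes 0.05 s, during which the arm holds its last target. There are 200 camera calls.

### The job

Get the trolley's bottom shelf ready to roll: gently push the open teal amenity caddy all the way into its cabinet, past the springy resistance of its catch, until it snaps in and sits firmly home, then swing the chrome gate fully shut. Do not ram or slam the caddy, and leave the tumbler, the soap dish and the two hanging ice scoops undisturbed.

Things in the scene. Friction and masses are not known exactly. Their poses are not given: they have to be found in the camera images.
- trolley: Fixed pale bamboo shelf board, 400 x 400 mm, top 20 mm above the table, with a bamboo cabinet on it. Origin at table height (z=0) under the middle of the cabinet's front face; x points into the cabinet (the way the caddy goes in), y to the left seen from the robot, z up. Cabinet: x=0 to 280 mm, 210 mm wide, top at 130 mm; its open mouth is 194 mm wide, 20 to 120 mm above the table.
- rim_mid (a point): Middle of the chrome rim rail, 16 mm thick, which runs along trolley y, 15 mm in front of the cabinet's face and 225 mm above the table, between posts (16 mm thick) at y=+-185 mm. It overhangs the mouth: reach in under it with the tool tilted about 40 degrees, fingers pointing forward and down.
- caddy: Teal plastic drawer, 0.65 to 1.05 kg, sliding along trolley x with 2 to 3 N. Flat front panel 184 mm wide, 30 to 108 mm above the table. Origin: middle of the lower edge of the panel's outer face; axes as the trolley's. Starts 65 to 110 mm out. Home is not known beforehand: an adjustable hidden catch seats the panel's outer face 1 to 22 mm inside the cabinet's face; feel for it.
- telltale (a joint): Slide in m of a red 22 mm button in a slot on the cabinet's top: 0 (nearest the robot) until the last 10 mm of the caddy's travel push it back; 0.010 when home (over 0.008 counts). From 26 mm before home a spring catch resists (8 to 12 N; a tilted tool may feel 18); 10 mm before home it tips, draws the caddy onto a rubber stop (yields 1 to 3 mm) and holds it. Left short, it springs back.
- gate (a joint): Angle in rad of the chrome gate: 0 shut (across the shelf's front, its plane 60 mm in front of the cabinet's face, hard stop), growing as it swings out towards the robot. Starts at 0.7 to 1.0. It reaches 350 mm from its vertical pin axis, to trolley -y when shut; bars 25 to 80 mm above the table. Light friction (0.08 N m) holds it wherever it is left.
- gate_pin (a point): The gate's vertical pin axis at table height: trolley x=-60 mm, y=+175 mm.
- gate_plate (a point): Middle of the outer face (the robot's side) of the gate's chrome push plate: 80 mm long, 56 mm high, centred 150 mm from the pin axis and 52 mm above the table. The point's x axis points through the plate in the closing direction.
- scoop_left (a joint): Swing in rad of the steel ice scoop on the hook at trolley y=+142 mm; 0 hanging straight. Scoop 44 mm wide, 24 mm deep, hanging from 200 down to 55 mm above the table, about 24 mm in front of the cabinet's face.
- scoop_right (a joint): The same for the scoop on the hook at trolley y=-142 mm.
- tumbler: Pink ceramic tumbler, 68 mm across, 95 mm high, standing on the shelf beside the cabinet (left or right of it). Origin: centre of its underside.
- dish: Clear glass soap dish, 95 x 62 x 24 mm, on the shelf on the cabinet's other side. Origin: centre of its underside.

How it is judged:
On the way, in this order (a step that is already met when the one before it is completed fails the run):
1. the caddy is pushed home past its catch, while the gate still stands open (value of joint telltale above 0.008 m and value of joint gate above 0.3 rad), for 0.2 s.
2. the gate is swung shut (value of joint gate below 0.05 rad), for 0.2 s.
At the end, for the whole second after the job is handed in: The caddy is seated at its catch (tell-tale button moved more than 8 mm of 10) and at rest, the gate is shut to within 0.05 rad, and the tumbler and soap dish stand still where they were (value of joint telltale above 0.008 m and value of joint gate below 0.05 rad and linear speed of caddy below 0.01 m/s and linear speed of each of tumbler, dish below 0.02 m/s); the robot touches nothing.
It fails at once if the caddy is rammed: pushed with more than 60 N (contact force between any of the fingers, the arm and caddy above 60 N).
It fails at once if the caddy is slammed: it moves faster than 0.5 m/s (linear speed of caddy above 0.5 m/s).
It fails at once if the tumbler or soap dish is displaced by more than 15 mm (distance of any of tumbler, dish from where it was at the start of the episode above 0.015 m).
It fails at once if an ice scoop is knocked (swings more than 0.35 rad) (value of joint any of scoop_left, scoop_right above 0.35 rad or value of joint any of scoop_left, scoop_right below -0.35 rad).
It also fails if it takes over 54 s, if anything falls off the work surface, if the arm or the gripper's body presses on something with over 40 N, if the wrist force passes 120 N, or if a joint passes its speed limit or range.

## Working session

There is one attempt and no reset: what is moved stays moved. The work goes in short steps, Python scripts to look and compute and a tool call to move; the robot and the scene stay as the last step left them, time stands still between calls to the robot, and variables do not carry over. Pictures are saved under pics/ and viewed, at most 10 in all, crops included, and the job is handed in when it is done.

Besides the shell and the picture viewer there is one more tool, called after "Call:" as a command line: name --argument value ..., lists and objects as JSON in quotes. jog_arm: Moves the arm, as the interface text tells. Its arguments: {"type":"object","properties":{"deltas":{"type":"array","items":{"type":"array"}},"squeeze":{"type":"number"}},"required":["deltas"]}

```bash
mkdir -p pics
python3 - <<'E'
from station import ctrl
import cv2,numpy as np
for n in ("scene","side"):
    cv2.imwrite(f"pics/{n}0.png",ctrl.get_image(n)[:,:,::-1])
    c=ctrl.get_calibration(n);print(n,np.round(c["K"],1).tolist(),np.round(c["extrinsics"],4).tolist())
o=ctrl.get_obs();print(o,ctrl.hold_point_z)
E
```

```text
scene [[567.5, 0.0, 314.4], [0.0, 567.5, 243.8], [0.0, 0.0, 1.0]] [[0.2708, 0.9624, 0.0198, -0.2324], [0.7602, -0.2012, -0.6177, -0.4248], [-0.5906, 0.1823, -0.7861, 1.3457], [0.0, 0.0, 0.0, 1.0]]
side [[539.0, 0.0, 322.5], [0.0, 539.0, 241.7], [0.0, 0.0, 1.0]] [[0.9501, -0.3116, -0.0156, -0.6375], [-0.1937, -0.5499, -0.8125, 0.2623], [0.2446, 0.775, -0.5828, 0.6823], [0.0, 0.0, 0.0, 1.0]]
{'t': 0.1, 'q': array([-1.18977291e-01,  5.32929233e-02,  1.61416227e+00,  1.80500993e-05,
        1.47598403e+00, -1.19002434e-01]), 'dq': array([ 0.00245093, -0.00236137, -0.00235925,  0.00163125, -0.00077738,
       -0.00143717]), 'effort': array([ 6.14647306e-04, -3.94903493e+01, -3.71363103e+01, -4.52310599e-05,
        3.99340541e-03, -4.17574097e-05]), 'tool_pos': array([6.24439199e-01, 8.67066108e-05, 2.30181326e-01]), 'tool_rot': array([-2.22038091e+00, -2.22043290e+00,  1.77003647e-03]), 'contact_force': array([-0.53166234,  0.4475852 ,  0.52451177]), 'wrist_torque': array([-0.00857014,  0.0445991 ,  0.00042291]), 'grip_force': 0.0, 'opening': 0.08526128652440938} 0.0187
```

View pics/scene0.png

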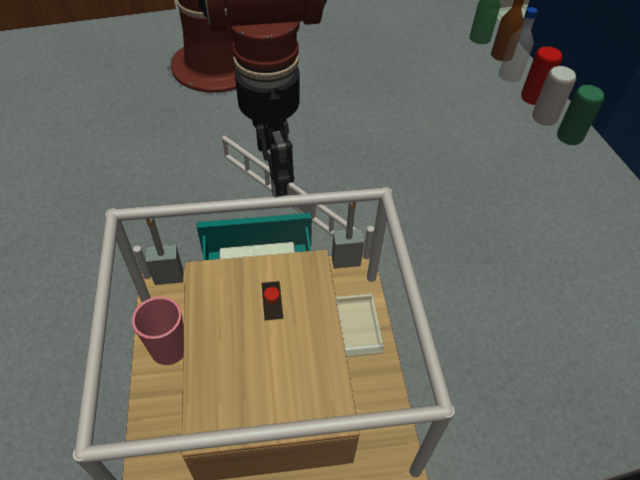

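View pics/side0.png

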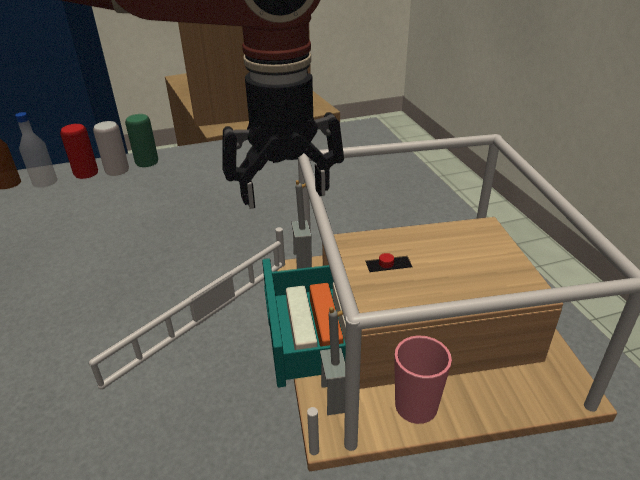

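The scene view shows the caddy panel top at about (198,222)–(312,214), with the cabinet top front corners near (185,263) and (328,251). The side view shows the gate running from its pin top at (280,230) out to (95,363). I'll fit the trolley pose from these.

```bash
cat > h.py <<'E'
import numpy as np
from station import ctrl
C={n:ctrl.get_calibration(n) for n in("scene","side")}
def proj(n,p):
    c=C[n];q=c["extrinsics"]@np.append(p,1);u=c["K"]@q[:3];return u[:2]/u[2]
def ray(n,uv,z):
    E=C[n]["extrinsics"];R=E[:3,:3];o=-R.T@E[:3,3];d=R.T@np.linalg.inv(C[n]["K"])@np.append(uv,1);return o+d*(z-o[2])/d[2]
def T(P,p):
    c,s=np.cos(P[2]),np.sin(P[2]);return np.array([P[0]+c*p[0]-s*p[1],P[1]+s*p[0]+c*p[1],p[2]])
def inv(P,w):
    c,s=np.cos(P[2]),np.sin(P[2]);d=np.asarray(w)[:2]-P[:2];return np.array([c*d[0]+s*d[1],-s*d[0]+c*d[1],w[2]])
E
python3 - <<'E'
from h import *
from scipy.optimize import least_squares
import cv2
obs=[("scene",(185,263),(0,-.105,.13)),("scene",(328,251),(0,.105,.13)),("scene",(355,434),(.28,.105,.13)),
("scene",(111,214),(-.015,-.185,.225)),("scene",(387,192),(-.015,.185,.225)),
("side",(325,235),(0,.105,.13)),("side",(497,220),(.28,.105,.13)),("side",(551,304),(.28,-.105,.13)),
("side",(353,312),(-.015,-.185,.225)),("side",(303,152),(-.015,.185,.225))]
f=lambda P:np.concatenate([proj(n,T(P,np.array(p)))-uv for n,uv,p in obs])
r=least_squares(f,[.7,0,0],loss="soft_l1");P=r.x;print(P,np.round(f(P).reshape(-1,2),1).tolist())
for n,uv,z in [("scene",(198,222),.108),("scene",(312,214),.108),("side",(267,263),.108),("side",(94,363),.08),("scene",(223,138),.08),("side",(213,298),.052)]:
    print(n,uv,np.round(inv(P,ray(n,uv,z)),3))
for n,b in (("scene",(90,120,410,280)),("side",(80,200,400,400))):
    im=cv2.imread(f"pics/{n}0.png")[b[1]:b[3],b[0]:b[2]];cv2.imwrite(f"pics/{n}_c.png",cv2.resize(im,None,fx=2.5,fy=2.5,interpolation=3))
E
```

```text
[ 0.67693341 -0.03984621 -0.16352337] [[-0.4, -1.7], [-0.6, -0.6], [1.8, 2.6], [1.7, 0.5], [-1.1, 3.7], [-2.5, -1.7], [-0.7, -4.2], [13.0, -0.3], [-2.3, 8.2], [1.0, 2.8]]
scene (198, 222) [-0.093 -0.09   0.108]
scene (312, 214) [-0.093  0.092  0.108]
side (267, 263) [-0.089  0.074  0.108]
side (94, 363) [-0.321 -0.059  0.08 ]
scene (223, 138) [-0.321 -0.051  0.08 ]
side (213, 298) [-0.176  0.074  0.052]
```

View pics/scene_c.png

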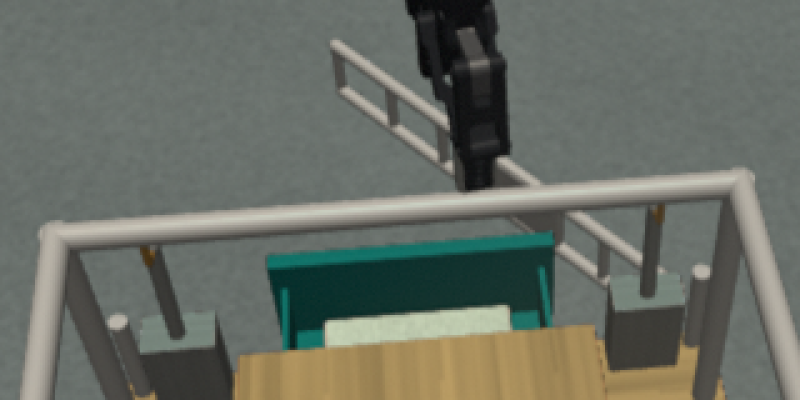

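View pics/side_c.png

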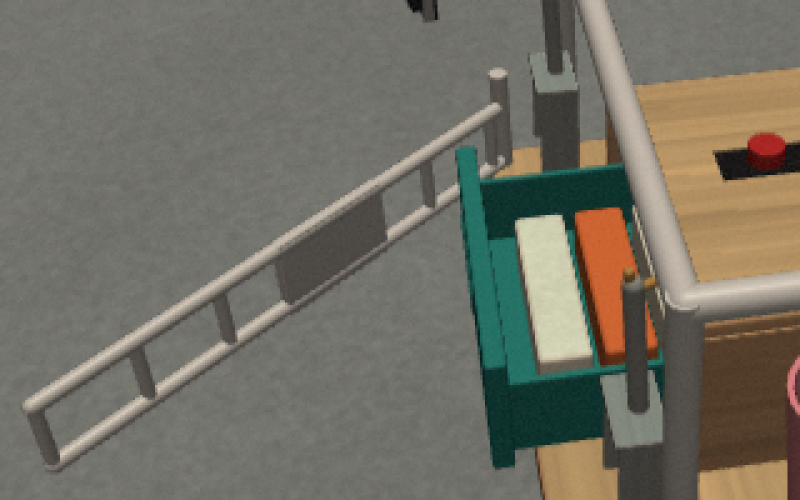

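Caddy outer face is at about x=-0.093 and the gate at about 0.85 rad. I'll refit without the occluded corners and work out the first moves.

```bash
cat >> h.py <<'E'
from scipy.spatial.transform import Rotation as Ro
def target(P,xyz,tilt,dyaw=0,sgn=1):
    a=P[2]+dyaw;f=np.array([np.cos(a),np.sin(a),0]);z=np.sin(tilt)*f+np.array([0,0,-np.cos(tilt)])
    y=sgn*np.array([-np.sin(a),np.cos(a),0]);return T(P,np.array(xyz)),Ro.from_matrix(np.c_[np.cross(y,z),y,z])
def delta(P,xyz,tilt,dyaw=0,sgn=1,o=None):
    o=o or ctrl.get_obs();p,R=target(P,xyz,tilt,dyaw,sgn)
    r=(R*Ro.from_rotvec(o["tool_rot"]).inv()).as_rotvec()
    print("shift",np.round((p-o["tool_pos"])/.4,4).tolist(),"turn",np.round(r/np.pi,4).tolist())
E
python3 - <<'E'
from h import *
from scipy.optimize import least_squares
obs=[("scene",(185.2,262.8),(0,-.105,.13)),("scene",(327,250.5),(0,.105,.13)),("scene",(355,434),(.28,.105,.13)),
("scene",(111.2,213),(-.015,-.185,.229)),("scene",(388,191.5),(-.015,.185,.229)),
("side",(497,220),(.28,.105,.13)),
("side",(352,317),(-.015,-.185,.229)),("side",(303,152),(-.015,.185,.229))]
f=lambda P:np.concatenate([proj(n,T(P,np.array(p)))-uv for n,uv,p in obs])
r=least_squares(f,[.7,0,0],loss="soft_l1");P=r.x;print(P,np.round(f(P).reshape(-1,2),1).tolist())
open("h.py","a").write(f"P=np.array({P.tolist()})\n")
for n,uv,z in [("scene",(197.2,223.2),.108),("scene",(311.2,213.6),.108),("side",(263,260),.108),("side",(91,362),.08),("scene",(223,138),.08)]:
    print(n,uv,np.round(inv(P,ray(n,uv,z)),3))
for s in(1,-1):delta(P,(-.18,0,.25),np.radians(40),0,s)
delta(P,(-.18,0,.08),np.radians(40),0,1)
E
```

```text
[ 0.67691767 -0.04026028 -0.1607349 ] [[-0.9, -1.3], [0.1, -0.3], [2.1, 2.4], [0.3, -0.1], [-2.1, 2.0], [-0.9, -4.3], [-0.6, 0.5], [0.7, 0.6]]
scene (197.2, 223.2) [-0.091 -0.091  0.108]
scene (311.2, 213.6) [-0.093  0.092  0.108]
side (263, 260) [-0.094  0.083  0.108]
side (91, 362) [-0.325 -0.055  0.08 ]
scene (223, 138) [-0.321 -0.05   0.08 ]
shift [-0.313, -0.0288, 0.0495] turn [-0.1833, -0.1567, 0.4294]
shift [-0.313, -0.0288, 0.0495] turn [0.1624, -0.1919, -0.5264]
shift [-0.313, -0.0288, -0.3755] turn [-0.1833, -0.1567, 0.4294]
```

Call:
jog_arm --deltas '[[1, [-0.1, 0, 0.05], [0, 0, 0]], [1, [-0.2, -0.01, 0.06], [0, 0, 0]], [1, [-0.313, -0.0288, 0.06], [-0.1833, -0.1567, 0.4294]], [1, [-0.313, -0.0288, 0.06], [-0.1833, -0.1567, 0.4294]], [1, [-0.313, -0.0288, 0.06], [-0.1833, -0.1567, 0.4294]], [1, [-0.313, -0.0288, 0.06], [-0.1833, -0.1567, 0.4294]], [1, [-0.313, -0.0288, 0.06], [-0.1833, -0.1567, 0.4294]], [1, [-0.313, -0.0288, 0.06], [-0.1833, -0.1567, 0.4294]], [1, [-0.313, -0.0288, 0.06], [-0.1833, -0.1567, 0.4294]], [1, [-0.313, -0.0288, 0.06], [-0.1833, -0.1567, 0.4294]], [1, [-0.313, -0.0288, 0.06], [-0.1833, -0.1567, 0.4294]], [1, [-0.313, -0.0288, 0.06], [-0.1833, -0.1567, 0.4294]]]'

```text
t: 1.1
tool_pos: [0.4995, -0.011, 0.2547]
tool_rot: [0.56, 2.498, -0.06]
contact_force: [-0.2, -0.2, 0.0]
opening: -0.0004
grip_force: 0.0
```

Run:
```python
from h import *
o=ctrl.get_obs();print(o["t"],o["q"],inv(P,o["tool_pos"]),o["opening"],o["contact_force"])
delta(P,(-.14,0,.12),np.radians(40))
delta(P,(-.13,0,.055),np.radians(40))
```

```text
1.1 [-0.11401332 -0.67184209  2.22293808 -0.11942302  1.01858381 -1.21087964] [-0.17981305  0.00044072  0.25473839] -0.00036515377222427254 [-0.24420609 -0.16081555  0.00870077]
shift [0.0981, -0.017, -0.3368] turn [-0.0347, -0.0295, 0.0803]
shift [0.1228, -0.021, -0.4993] turn [-0.0347, -0.0295, 0.0803]
```

Call:
jog_arm --deltas '[[1, [0.03, -0.005, -0.05], [-0.0347, -0.0295, 0.0803]], [1, [0.06, -0.01, -0.1], [-0.0347, -0.0295, 0.0803]], [1, [0.09, -0.015, -0.18], [-0.0347, -0.0295, 0.0803]], [1, [0.11, -0.02, -0.26], [-0.0347, -0.0295, 0.0803]], [1, [0.1228, -0.021, -0.34], [-0.0347, -0.0295, 0.0803]], [1, [0.1228, -0.021, -0.42], [-0.0347, -0.0295, 0.0803]], [1, [0.1228, -0.021, -0.4993], [-0.0347, -0.0295, 0.0803]], [1, [0.1228, -0.021, -0.4993], [-0.0347, -0.0295, 0.0803]]]'

```text
t: 1.77
tool_pos: [0.5425, -0.0189, 0.0455]
tool_rot: [0.206, 2.455, -0.069]
contact_force: [-2.0, 0.4, -1.1]
opening: 0.0
grip_force: 0.0
```

Run:
```python
from h import *
import cv2
o=ctrl.get_obs();print(o["t"],o["q"],inv(P,o["tool_pos"]),o["contact_force"])
delta(P,(-.045,0,.055),np.radians(40))
im=ctrl.get_image("side")[:,:,::-1];cv2.imwrite("pics/side1.png",im)
```

```text
1.7667 [-0.17618717 -0.28963912  2.37530855  0.02213049  0.37729424 -1.59704479] [-0.136134   -0.0004291   0.04546614] [-1.97747543  0.39661221 -1.14242196]
shift [0.2251, -0.0354, 0.0238] turn [-0.0019, -0.0059, 0.0019]
```

View pics/side1.png

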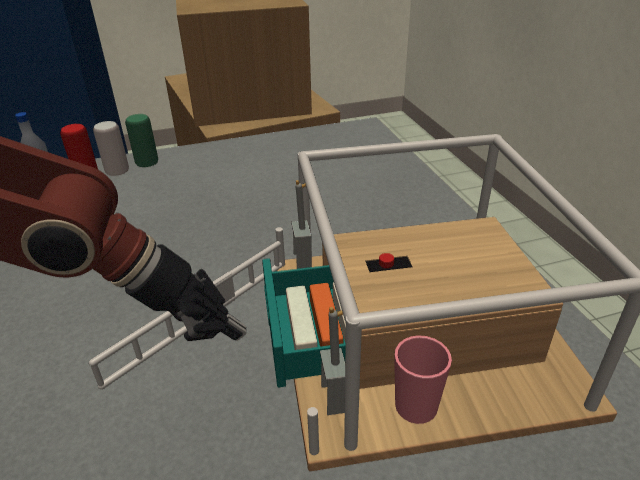

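Side view: the fingertip at (240,330) stands between the gate and the caddy panel at (270,320), and nothing is disturbed. Now pushing slowly.

Call:
jog_arm --deltas '[[1, [0.0148, -0.0024, 0], [0, 0, 0]], [1, [0.0296, -0.0048, 0], [0, 0, 0]], [1, [0.0444, -0.0072, 0], [0, 0, 0]], [1, [0.0592, -0.0096, 0], [0, 0, 0]], [1, [0.074, -0.012, 0], [0, 0, 0]], [1, [0.0888, -0.0144, 0], [0, 0, 0]], [1, [0.1036, -0.0168, 0], [0, 0, 0]], [1, [0.1184, -0.0192, 0], [0, 0, 0]], [1, [0.1332, -0.0216, 0], [0, 0, 0]], [1, [0.148, -0.024, 0], [0, 0, 0]], [1, [0.1628, -0.0264, 0], [0, 0, 0]], [1, [0.1776, -0.0288, 0], [0, 0, 0]]]'

```text
t: 2.82
tool_pos: [0.6204, -0.0314, 0.0553]
tool_rot: [0.204, 2.438, -0.07]
contact_force: [-4.0, 2.2, 3.7]
opening: -0.0
grip_force: 2.1
```

Run:
```python
from h import *
o=ctrl.get_obs();print(o["t"],o["q"],inv(P,o["tool_pos"]),o["contact_force"])
```

```text
2.8167 [-0.17323057 -0.09153907  2.1962962   0.01962881  0.34107052 -1.59282915] [-0.05725582 -0.0002691   0.05531123] [-4.00649044  2.17113277  3.6509604 ]
```

Call:
jog_arm --deltas '[[1, [0.0099, -0.0016, 0], [0, 0, 0]], [1, [0.0198, -0.0032, 0], [0, 0, 0]], [1, [0.0297, -0.0048, 0], [0, 0, 0]], [1, [0.0396, -0.0064, 0], [0, 0, 0]], [1, [0.0495, -0.008, 0], [0, 0, 0]], [1, [0.0594, -0.0096, 0], [0, 0, 0]]]'

```text
t: 3.32
tool_pos: [0.6438, -0.0352, 0.0552]
tool_rot: [0.205, 2.439, -0.07]
contact_force: [-3.2, 3.1, 1.3]
opening: -0.0
grip_force: 1.7
```

Call:
jog_arm --deltas '[[1, [0.0074, -0.0012, 0], [0, 0, 0]], [1, [0.0148, -0.0024, 0], [0, 0, 0]], [1, [0.0222, -0.0036, 0], [0, 0, 0]], [1, [0.0296, -0.0048, 0], [0, 0, 0]]]'

```text
t: 3.65
tool_pos: [0.6556, -0.0372, 0.0553]
tool_rot: [0.205, 2.439, -0.071]
contact_force: [-1.8, 3.2, -0.1]
opening: -0.0001
grip_force: 1.5
```

Call:
jog_arm --deltas '[[1, [0.0074, -0.0012, 0], [0, 0, 0]], [1, [0.0148, -0.0024, 0], [0, 0, 0]]]'

```text
t: 3.82
tool_pos: [0.6614, -0.0381, 0.0552]
tool_rot: [0.205, 2.439, -0.071]
contact_force: [-8.8, 3.7, 2.4]
opening: -0.0002
grip_force: 5.3
```

Call:
jog_arm --deltas '[[1, [0.0049, -0.0008, 0], [0, 0, 0]], [1, [0.0099, -0.0016, 0], [0, 0, 0]], [1, [0.0148, -0.0024, 0], [0, 0, 0]]]'

```text
t: 4.07
tool_pos: [0.6666, -0.0389, 0.0551]
tool_rot: [0.204, 2.44, -0.07]
contact_force: [-13.9, 4.7, 8.2]
opening: 0.0003
grip_force: 7.3
```

Call:
jog_arm --deltas '[[1, [0.0049, -0.0008, 0], [0, 0, 0]], [1, [0.0099, -0.0016, 0], [0, 0, 0]]]'

```text
t: 4.23
tool_pos: [0.6705, -0.0395, 0.0551]
tool_rot: [0.204, 2.44, -0.07]
contact_force: [-12.9, 4.4, 7.5]
opening: -0.0001
grip_force: 6.7
```

Call:
jog_arm --deltas '[[1, [0.0049, -0.0008, 0], [0, 0, 0]], [1, [0.0099, -0.0016, 0], [0, 0, 0]]]'

```text
t: 4.4
tool_pos: [0.6746, -0.0401, 0.0551]
tool_rot: [0.204, 2.44, -0.07]
contact_force: [-10.5, 3.2, 5.7]
opening: -0.0002
grip_force: 5.5
```

Call:
jog_arm --deltas '[[1, [0.0049, -0.0008, 0], [0, 0, 0]], [1, [0.0099, -0.0016, 0], [0, 0, 0]]]'

```text
t: 4.57
tool_pos: [0.6787, -0.0407, 0.0552]
tool_rot: [0.204, 2.44, -0.07]
contact_force: [-8.6, 4.1, 4.1]
opening: -0.0003
grip_force: 4.5
```

Call:
jog_arm --deltas '[[1, [0.0049, -0.0008, 0], [0, 0, 0]], [1, [0.0099, -0.0016, 0], [0, 0, 0]]]'

```text
t: 4.73
tool_pos: [0.6829, -0.0414, 0.0552]
tool_rot: [0.204, 2.439, -0.07]
contact_force: [-6.4, 3.2, 2.6]
opening: 0.0001
grip_force: 3.3
```

Call:
jog_arm --deltas '[[1, [0.0049, -0.0008, 0], [0, 0, 0]], [1, [0.0099, -0.0016, 0], [0, 0, 0]]]'

```text
t: 4.9
tool_pos: [0.6869, -0.042, 0.0552]
tool_rot: [0.204, 2.439, -0.07]
contact_force: [-12.3, 6.0, 6.3]
opening: 0.0002
grip_force: 7.6
```

Run:
```python
from h import *
import cv2
o=ctrl.get_obs();print(o["t"],inv(P,o["tool_pos"]),o["contact_force"])
im=ctrl.get_image("scene")[:,:,::-1];cv2.imwrite("pics/scene1.png",im)
a=cv2.imread("pics/scene0.png")
for i in(a,im):
    m=(i[:,:,2]>150)&(i[:,:,1]<60)&(i[:,:,0]<60);m[:,:240]=0;m[:,300:]=0;m[:260]=0;m[330:]=0
    v,u=np.nonzero(m);print(u.mean(),v.mean(),len(u),inv(P,ray("scene",(u.mean(),v.mean()),.14)))
```

```text
4.9 [ 0.01014491 -0.00010546  0.05519623] [-12.26704141   5.96257255   6.34224576]
271.37301587301585 293.08730158730157 126 [0.07409501 0.01736005 0.14      ]
271.7519379844961 299.27131782945736 129 [0.08422901 0.01720231 0.14      ]
```

The telltale has moved about 10 mm, so the caddy is on its stop. I'll add one small nudge, back off, and check that it stays.

Call:
jog_arm --deltas '[[1, [0.003, -0.0005, 0], [0, 0, 0]], [1, [0.003, -0.0005, 0], [0, 0, 0]], [1, [0.003, -0.0005, 0], [0, 0, 0]]]'

```text
t: 5.2
tool_pos: [0.687, -0.042, 0.0551]
tool_rot: [0.204, 2.441, -0.07]
contact_force: [-19.3, 5.3, 11.9]
opening: -0.0001
grip_force: 9.8
```

Call:
jog_arm --deltas '[[1, [-0.01, 0.0016, 0], [0, 0, 0]], [1, [-0.04, 0.0065, 0], [0, 0, 0]], [1, [-0.1, 0.016, 0], [0, 0, 0]], [1, [-0.18, 0.029, 0], [0, 0, 0]], [1, [-0.26, 0.042, 0.03], [0, 0, 0]], [1, [-0.3, 0.048, 0.1], [0, 0, 0]], [1, [-0.34, 0.055, 0.18], [0, 0, 0]], [1, [-0.34, 0.055, 0.25], [0, 0, 0]], [1, [-0.34, 0.055, 0.25], [0, 0, 0]]]'

```text
t: 5.95
tool_pos: [0.5567, -0.0216, 0.1664]
tool_rot: [0.203, 2.42, -0.073]
contact_force: [0.2, -0.9, 1.4]
opening: -0.0001
grip_force: 0.0
```

Run:
```python
from h import *
import cv2
o=ctrl.get_obs();print(o["t"],inv(P,o["tool_pos"]),o["contact_force"])
i=ctrl.get_image("scene")[:,:,::-1];cv2.imwrite("pics/scene2.png",i)
m=(i[:,:,2]>150)&(i[:,:,1]<60)&(i[:,:,0]<60);m[:,:240]=0;m[:,300:]=0;m[:260]=0;m[330:]=0
v,u=np.nonzero(m);print(u.mean(),v.mean(),len(u),inv(P,ray("scene",(u.mean(),v.mean()),.14)))
cv2.imwrite("pics/side2.png",ctrl.get_image("side")[:,:,::-1])
th=.855;yaw=-.45
def g(th,r,off,z):return (-.06-r*np.sin(th)-off*np.cos(th),.175-r*np.cos(th)+off*np.sin(th),z)
print(g(th,.16,.06,.055));delta(P,g(th,.16,.08,.15),np.radians(40),yaw,o=o);delta(P,g(th,.16,.05,.055),np.radians(40),yaw,o=o)
```

```text
5.95 [-0.12162974 -0.00078935  0.16637728] [ 0.19928352 -0.87857977  1.39384891]
271.7142857142857 299.3174603174603 126 [0.08429844 0.01714599 0.14      ]
(np.float64(-0.2201044571658618), np.float64(0.11527929340986721), 0.055)
shift [-0.2229, 0.3683, -0.0409] turn [0.0014, 0.0051, -0.1413]
shift [-0.1834, 0.3046, -0.2784] turn [0.0014, 0.0051, -0.1413]
```

View pics/side2.png

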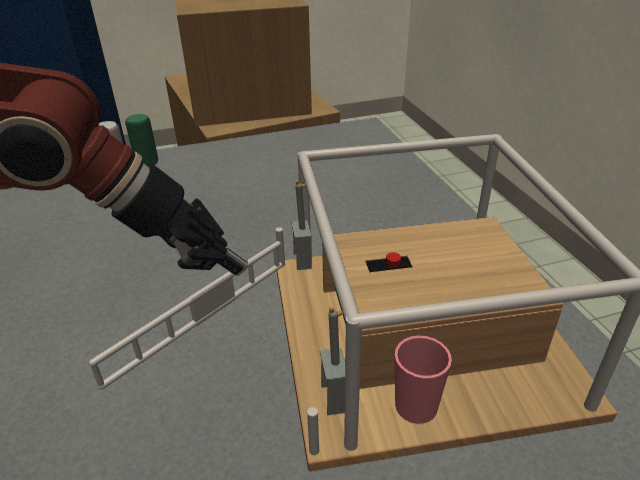

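The caddy is latched: the button at (393,258) stays back and the caddy no longer shows. Next I move over the gate to its outer side.

Call:
jog_arm --deltas '[[1, [-0.06, 0.08, 0.02], [0, 0, -0.03]], [1, [-0.12, 0.16, 0.02], [0, 0, -0.06]], [1, [-0.18, 0.24, 0.02], [0, 0, -0.1]], [1, [-0.21, 0.32, 0], [0, 0, -0.1413]], [1, [-0.2229, 0.3683, -0.04], [0, 0.005, -0.1413]], [1, [-0.2229, 0.3683, -0.1], [0, 0.005, -0.1413]], [1, [-0.2229, 0.3683, -0.16], [0, 0.005, -0.1413]], [1, [-0.2229, 0.3683, -0.22], [0, 0.005, -0.1413]], [1, [-0.2229, 0.3683, -0.27], [0, 0.005, -0.1413]], [1, [-0.2229, 0.3683, -0.27], [0, 0.005, -0.1413]]]'

```text
t: 6.88
tool_pos: [0.4566, 0.1258, 0.0373]
tool_rot: [0.738, 2.38, -0.282]
contact_force: [-1.2, -0.4, -1.1]
opening: -0.0001
grip_force: 0.0
```

Run:
```python
from h import *
import cv2
o=ctrl.get_obs();print(o["t"],inv(P,o["tool_pos"]),o["contact_force"],o["q"])
def g(th,r,off,z):return (-.06-r*np.sin(th)-off*np.cos(th),.175-r*np.cos(th)+off*np.sin(th),z)
for th,off in((.85,.025),(.7,.012),(.5,.012),(.35,.012),(.2,.012),(.1,.012),(.0,.012)):
  print(th);delta(P,g(th,.16,off,.055),np.radians(40),-.45,o=o)
cv2.imwrite("pics/side3.png",ctrl.get_image("side")[:,:,::-1])
```

```text
6.8833 [-0.24400699  0.12865493  0.03730167] [-1.17221147 -0.43643438 -1.11486398] [ 0.43397773 -0.20829328  2.32633025 -0.81629765  0.84323944 -0.02977872]
0.85
shift [0.1005, -0.1188, 0.0442] turn [-0.0001, -0.0103, -0.0009]
0.7
shift [0.1497, -0.1973, 0.0442] turn [-0.0001, -0.0103, -0.0009]
0.5
shift [0.2035, -0.2567, 0.0442] turn [-0.0001, -0.0103, -0.0009]
0.35
shift [0.2509, -0.2935, 0.0442] turn [-0.0001, -0.0103, -0.0009]
0.2
shift [0.3034, -0.3229, 0.0442] turn [-0.0001, -0.0103, -0.0009]
0.1
shift [0.3405, -0.338, 0.0442] turn [-0.0001, -0.0103, -0.0009]
0.0
shift [0.379, -0.3493, 0.0442] turn [-0.0001, -0.0103, -0.0009]
```

View pics/side3.png

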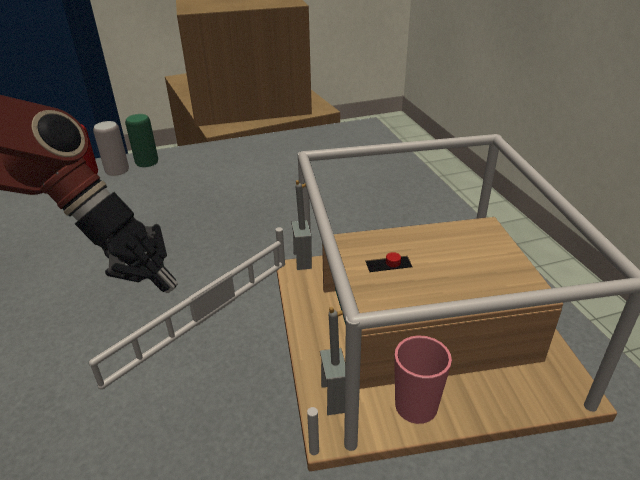

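The fingertip at (172,287) is on the outer side of the gate, near the plate. I'll let it settle, then work out the arc.

Call:
jog_arm --deltas '[[1, [0, 0, 0], [0, 0, 0]], [1, [0, 0, 0], [0, 0, 0]], [1, [0, 0, 0], [0, 0, 0]]]'

```text
t: 7.18
tool_pos: [0.4653, 0.1269, 0.0505]
tool_rot: [0.746, 2.36, -0.264]
contact_force: [0.1, -0.5, 0.3]
opening: 0.0002
grip_force: 0.0
```

Run:
```python
from h import *
o=ctrl.get_obs();print(o["t"],inv(P,o["tool_pos"]),o["contact_force"])
def g(th,r,off,z):return (-.06-r*np.sin(th)-off*np.cos(th),.175-r*np.cos(th)+off*np.sin(th),z)
for th,off in((.85,.025),(.7,.012),(.5,.012),(.35,.012),(.2,.012),(.1,.012),(.0,.012)):
  print(th);delta(P,g(th,.16,off,.052),np.radians(40),-.45,o=o)
```

```text
7.1833 [-0.23559639  0.13110328  0.05054934] [ 0.09537925 -0.45205877  0.29463037]
0.85
shift [0.0788, -0.1215, 0.0036] turn [-0.0027, -0.0033, 0.0002]
0.7
shift [0.128, -0.1999, 0.0036] turn [-0.0027, -0.0033, 0.0002]
0.5
shift [0.1817, -0.2593, 0.0036] turn [-0.0027, -0.0033, 0.0002]
0.35
shift [0.2292, -0.2962, 0.0036] turn [-0.0027, -0.0033, 0.0002]
0.2
shift [0.2816, -0.3256, 0.0036] turn [-0.0027, -0.0033, 0.0002]
0.1
shift [0.3188, -0.3407, 0.0036] turn [-0.0027, -0.0033, 0.0002]
0.0
shift [0.3573, -0.352, 0.0036] turn [-0.0027, -0.0033, 0.0002]
```

Call:
jog_arm --deltas '[[1, [0.025, -0.04, 0.004], [0, 0, 0]], [1, [0.052, -0.08, 0.004], [0, 0, 0]], [1, [0.079, -0.1215, 0.004], [0, 0, 0]], [1, [0.095, -0.148, 0.004], [0, 0, 0]], [1, [0.112, -0.174, 0.004], [0, 0, 0]], [1, [0.128, -0.2, 0.004], [0, 0, 0]], [1, [0.146, -0.222, 0.004], [0, 0, 0]], [1, [0.164, -0.242, 0.004], [0, 0, 0]], [1, [0.182, -0.259, 0.004], [0, 0, 0]], [1, [0.205, -0.279, 0.004], [0, 0, 0]], [1, [0.229, -0.296, 0.004], [0, 0, 0]], [1, [0.229, -0.296, 0.004], [0, 0, 0]]]'

```text
t: 8.18
tool_pos: [0.5569, 0.0071, 0.0504]
tool_rot: [0.745, 2.362, -0.268]
contact_force: [-0.6, -0.2, -0.3]
opening: -0.0004
grip_force: 0.0
```

Run:
```python
from h import *
import cv2
o=ctrl.get_obs();print(o["t"],inv(P,o["tool_pos"]),o["contact_force"])
def g(th,r,off,z):return (-.06-r*np.sin(th)-off*np.cos(th),.175-r*np.cos(th)+off*np.sin(th),z)
for th in(.2,.1,.0):
  print(th);delta(P,g(th,.16,.012,.055),np.radians(40),-.45,o=o)
cv2.imwrite("pics/side4.png",ctrl.get_image("side")[:,:,::-1])
```

```text
8.1833 [-0.12604159  0.02759273  0.05041349] [-0.64226344 -0.15895395 -0.26332077]
0.2
shift [0.0527, -0.0263, 0.0115] turn [-0.002, -0.0042, 0.0003]
0.1
shift [0.0899, -0.0414, 0.0115] turn [-0.002, -0.0042, 0.0003]
0.0
shift [0.1283, -0.0527, 0.0115] turn [-0.002, -0.0042, 0.0003]
```

View pics/side4.png

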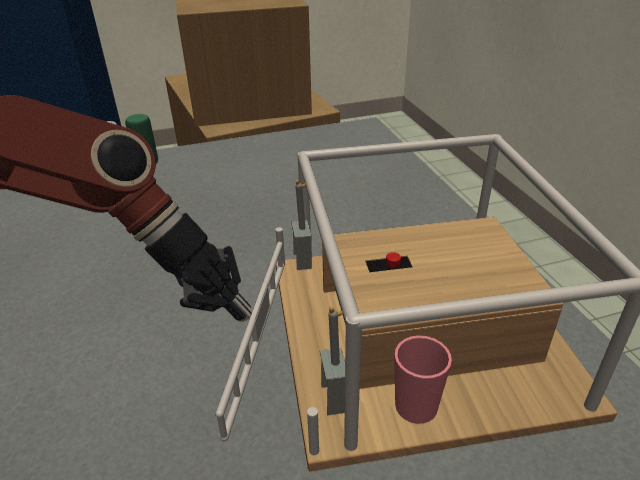

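Working well: the gate has swung to about 0.3 rad, with its tip at (225,430). I'll finish gently onto the stop.

Call:
jog_arm --deltas '[[1, [0.018, -0.009, 0.008], [0, 0, 0]], [1, [0.036, -0.018, 0.008], [0, 0, 0]], [1, [0.053, -0.026, 0.008], [0, 0, 0]], [1, [0.07, -0.033, 0.008], [0, 0, 0]], [1, [0.085, -0.04, 0.008], [0, 0, 0]], [1, [0.1, -0.044, 0.008], [0, 0, 0]], [1, [0.11, -0.047, 0.008], [0, 0, 0]], [1, [0.118, -0.05, 0.008], [0, 0, 0]], [1, [0.118, -0.05, 0.008], [0, 0, 0]]]'

```text
t: 8.98
tool_pos: [0.6028, -0.0118, 0.0527]
tool_rot: [0.743, 2.364, -0.268]
contact_force: [0.7, -1.5, -0.2]
opening: -0.0002
grip_force: 0.0
```

Call:
jog_arm --deltas '[[1, [0.007, -0.0015, 0], [0, 0, 0]], [1, [0.014, -0.003, 0], [0, 0, 0]], [1, [0.014, -0.003, 0], [0, 0, 0]]]'

```text
t: 9.23
tool_pos: [0.6072, -0.0127, 0.052]
tool_rot: [0.744, 2.366, -0.269]
contact_force: [-4.1, 2.2, 2.4]
opening: -0.0001
grip_force: 2.5
```

Call:
jog_arm --deltas '[[1, [0.006, -0.001, 0], [0, 0, 0]], [1, [0.006, -0.001, 0], [0, 0, 0]], [1, [0.006, -0.001, 0], [0, 0, 0]]]'

```text
t: 9.48
tool_pos: [0.6078, -0.0129, 0.0511]
tool_rot: [0.745, 2.368, -0.271]
contact_force: [-15.3, 5.2, 8.9]
opening: 0.0
grip_force: 7.6
```

Run:
```python
from h import *
import cv2
o=ctrl.get_obs();print(o["t"],inv(P,o["tool_pos"]),o["contact_force"])
cv2.imwrite("pics/side5.png",ctrl.get_image("side")[:,:,::-1])
```

```text
9.4833 [-0.07264362  0.01595853  0.05107109] [-15.32967615   5.22598966   8.92810731]
```

View pics/side5.png

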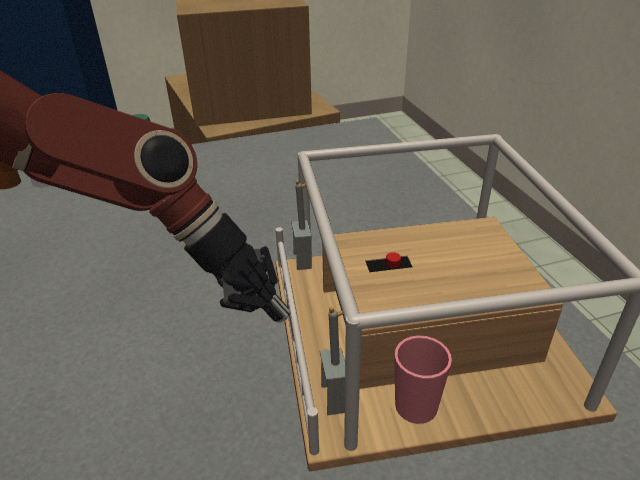

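The gate is hard on its stop: the bar meets the stop post at (312,412), and the force rises without further motion. Backing off.

Call:
jog_arm --deltas '[[1, [-0.02, 0.003, 0], [0, 0, 0]], [1, [-0.06, 0.01, 0], [0, 0, 0]], [1, [-0.13, 0.02, 0], [0, 0, 0]], [1, [-0.2, 0.03, 0.03], [0, 0, 0]], [1, [-0.25, 0.04, 0.1], [0, 0, 0]], [1, [-0.25, 0.04, 0.15], [0, 0, 0]], [1, [-0.25, 0.04, 0.15], [0, 0, 0]], [1, [-0.25, 0.04, 0.15], [0, 0, 0]], [1, [-0.25, 0.04, 0.15], [0, 0, 0]]]'

```text
t: 10.28
tool_pos: [0.5099, 0.0027, 0.1119]
tool_rot: [0.744, 2.365, -0.268]
contact_force: [-0.5, -0.2, -0.5]
opening: 0.0
grip_force: 0.0
```

Run:
```python
from h import *
import cv2
o=ctrl.get_obs();print(o["t"],o["contact_force"])
i=ctrl.get_image("scene")[:,:,::-1];cv2.imwrite("pics/scene6.png",i)
m=(i[:,:,2]>150)&(i[:,:,1]<60)&(i[:,:,0]<60);m[:,:240]=0;m[:,300:]=0;m[:260]=0;m[330:]=0
v,u=np.nonzero(m);print(u.mean(),v.mean())
```

```text
10.2833 [-0.51225995 -0.24845975 -0.46126354]
271.7142857142857 299.3174603174603
```

View pics/scene6.png

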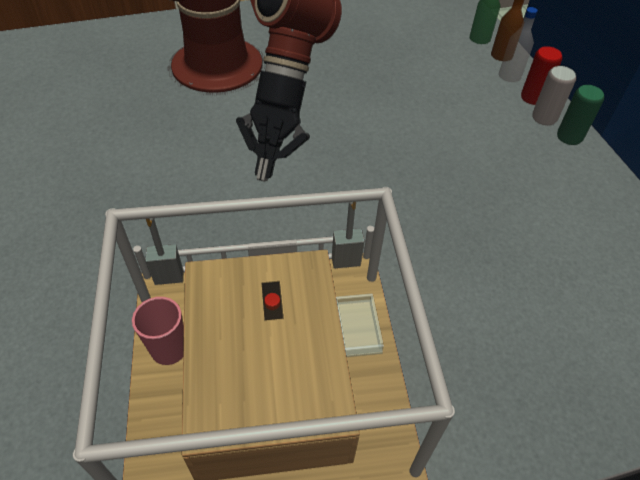

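The gate is shut, running straight between the posts at about y=245 px. The button is still home, everything else is where it was, and the robot is clear.

```bash
python3 -c "
from station import ctrl
print(ctrl.finish_job())"
```

```text
the job is handed in; nothing more can be done
None
```

The caddy is snapped home (telltale moved about 10 mm), the gate is shut against its stop, the tumbler, dish and scoops look undisturbed, and the job was handed in at about 10 s; no verdict came back.

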